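# Snap the pipe clip shut with the pliers

### The arm

A 7-joint arm with a two-finger parallel gripper is mounted at the origin on the work surface. World frame = base frame: x ahead of the robot, y to its left, z up, the work surface at z = 0. Lengths are in m, angles in rad, forces in N, time in s.
With the tool pointing down it reaches from about 0.4 to 0.85 m from the base axis. Payload 4.4 kg.
Tool frame: the origin (TCP) lies midway between the tips of the shut fingers; the grasp point (between the pads) lies 19 mm behind it; z points along the fingers, y is the line along which they close (so a half turn about z gives the same grasp; the last joint's range is limited). The gripper opens to 94 mm and grips with 3 to 60 N. Pads are 16 mm wide; open, the fingers measure 119 mm over their backs; the gripper's body (75 mm by 177 mm) begins 78 mm behind the grasp point.
Start: joints at [-1.179, 0.628, 0.038, 1.517, -0.027, 0.996, -0.02], TCP at [0.287, 0.583, 0.205] pointing down, gripper open.
Joint ranges: [-3.06, 3.06], [-0.37, 2.12], [-1.25, 1.32], [0.18, 2.47], [-1.1, 4.24], [0.23, 1.98], [-2.94, 2.94]. Speed limits (rad/s): [2.57, 2.57, 3.14, 3.14, 3.14, 3.14, 3.14].

### API

Orientations are given as [roll, pitch, yaw] about the fixed x, y, z axes, in that order (R = Rz(yaw) Ry(pitch) Rx(roll)).
In Python, from station import bot gives the robot as it stands.
- The arm moves only by the shell command python3 -m crank 'ROWS'. ROWS is text: rows parted by semicolons, each of 5 numbers parted by spaces: the shift along the tool's x, y, z in mm, then the turn about the tool's z in degrees, then the opening, from 0 (shut) to 1 (fully open). In form: dx dy dz turn hand; .... A call has exactly 10 rows; each row is the pose to reach, as a shift and turn from the pose commanded when the call began, along the tool's axes at that moment; what a row does not reach only later rows make up. A row lasts 1/10 s, in which the tool goes at most 50 mm and 8.59 degrees, less where a joint would pass 70% of its speed; a pose out of reach is approached as far as the arm can. A call with a gripper value outside its range is refused whole. The fingers move at their own pace and stop on an object; the grip force is fixed at half the most. Time passes only in rows, so rows that repeat a pose let the fingers close, or fill a call up. It gives the time, the measured TCP pose, the force, the opening and the grip force at its end, in the units of the state.
- bot.sense(): the state, without advancing time (a new reading comes with each control period).
- bot.camera(name): name is "scene" or "top" or "wrist"; returns (picture, depth): 400x640x3 uint8, red, green, blue; 400x640 float32, m along the optical axis (not along the pixel's ray), 0 where there is no reading.
- bot.camera_info(name): a dict with "intrinsics" (3x3 intrinsics, pixels), "T" (4x4, takes a point from camera to world coordinates). Camera axes: x right, y up, looking along -z (the intrinsics and any distortion apply to the point x, -y, -z); pixel columns grow to the right and rows downward; lengths in m; the calibration is good to about 2 mm. A picture is of the moment at which its call begins: read the wrist's pose just before it. camera_info takes no time and is no camera call; for the wrist camera it gives the pose at the moment of the call.
- bot.job_done(): hands the job in; it is judged then, once.
The state is a dict: "time": time; "joint_positions": joint angles; "qvel": joint speeds; "effort": joint torques, N m; "position": TCP position; "tool_rot": TCP orientation; "wrist_force": force on the tool from outside, world axes, zero at the start; "ft_torque": the same for the moment, N m; "finger_gap": finger opening in m; "grip_force": force on a finger pad.
Only numpy, scipy, OpenCV 4.12 (cv2) and the standard library are available. Lean on these libraries where they do the work, as an engineer would, in place of code of your own. Each camera call takes 0.05 s, during which the arm holds its last target. There are 200 camera calls.

### The job

Lay the short blue pipe in the grey bracket, resting in both V saddles with its middle at the open orange clip and its end nuts overhanging. Then take the red-handled pliers, put their jaws outside the clip's two upright ears and squeeze until the clip clicks fully shut over the pipe (work the clip only with the pliers, not with your fingers), and lay the pliers back across both bars of their wooden rest. Do not disturb the canister, the funnel or the bowl.

Things in the scene. Friction and masses are not known exactly. Their poses are not given: they have to be found in the camera images.
- pipe: Rigid blue pipe, 60 g, along its own x: tube 12 mm in diameter, 156 mm long, a hexagonal nut (18 mm across flats) on each end from 62 to 78 mm from the middle, white band at the middle. Origin 9 mm under the middle of its axis. It starts on the ledge on a flat of its nuts. Grip the tube about 47 mm from the middle: there the fingers stay clear of bracket and clip. Either way round will do.
- pipe_mid (a point): Middle of the pipe, on its axis; axes as the pipe's (x along it).
- bracket: Grey bracket fixed to the ledge, base 85 x 75 x 8 mm, origin under its middle. The pipe belongs along its x axis. V saddles, 8 mm thick, stand 20 mm either side of the middle, tops about 46 mm up; between them the orange snap clip, whose two halves slide along the bracket's y.
- clip_seat (a point): Where the pipe's middle belongs: bracket centre, 45 mm above the ledge, the pipe's axis when it rests in both V saddles. Axes as the bracket's.
- clip_ears (a point): Midway between the clip's two upright ears, 73 mm above the ledge, 28 mm over clip_seat. The ears are orange plates 14 mm long (bracket's x), 3 mm thick, from 56 to 86 mm above the ledge, on the bracket's +y and -y sides. Open: 20 mm clear between them (the pipe goes down through this gap), 26 mm over their outsides. Shut: 3 and 9 mm; lips under the ears then cover the pipe.
- clip (a joint): Travel of each clip half, m: 0 open, 0.0085 fully shut. Both halves always slide together, symmetrically. A spring detent resists with up to about 5 N on each ear until 0.005, then the clip snaps shut by itself and stays; let go earlier, it springs open.
- pliers: Pliers, 140 g, 14 mm thick, lying flat: jaws to own +x, two red handles to -x (36 to 112 mm behind the pivot). Origin under the pivot. A spring holds them open, then symmetrical about own x: jaws reach 74 mm ahead, clear gap 41 mm at 60 mm ahead and 37 mm at 46 mm ahead. Squeezed across the handles 60 mm behind the pivot, the jaws at 60 mm ahead close as much as the handles do.
- pliers_pivot (a point): Centre of the pliers' pivot, 7 mm above their underside; axes as the pliers'.
- pliers_grip (a point): Midway between the handles, 60 mm behind the pivot, 7 mm above the underside: grip across both handles here. They measure 61 mm over their outsides (64 mm at 11 mm farther back). Closed to about 57 mm, the spring (12 N at first, 15 N fully squeezed, 5 N more from the clip) holds the pliers in the fingers with the jaws still wide. Opening the fingers lets them go.
- pliers_half (a joint): Angle by which the pliers are squeezed, rad: 0 open, 0.567 fully closed. The clip snaps at about 0.4, handles about 36 mm over their outsides.
- rest: Wooden rest fixed to the ledge: two bars across its y, 16 mm wide, 110 mm long, tops 30 mm above the ledge, centred 40 mm ahead (+x) and 92 mm behind (-x) of its origin, which lies on the ledge; base between them 5 mm thick. The pliers start and end flat on both bars, pivot about over the origin, jaws to +x; between the bars the handles are free for the fingers.
- canister: Bystander: frosted acrylic canister with white hinged lid, 96 mm wide, 127 mm high, origin under its middle.
- funnel: Bystander: blue plastic funnel standing on its mouth, 104 mm wide, 105 mm high, origin under its middle.
- bowl: Bystander: white ceramic bowl, 120 mm wide, 50 mm high, origin under its middle.
Things that resemble listed ones, but are neither listed nor needed, are in the scene too. Of the things that look like the pipe, take the one that is nearest to the robot's base at the start. There is more than one size of the pliers; the job needs the larger.

How it is judged:
On the way, in this order (a step that is already met when the one before it is completed fails the run):
1. the pipe rests in both saddles, its middle at the clip, while the clip is still open (x of pipe_mid in the frame of clip_seat between -0.015 and 0.015 m and y of pipe_mid in the frame of clip_seat between -0.004 and 0.004 m and z of pipe_mid in the frame of clip_seat between -0.004 and 0.004 m and angle between the x axis of pipe and the x axis of bracket, either way round below 0.1 rad and value of joint clip below 0.002 m and linear speed of pipe below 0.02 m/s), for 0.2 s.
2. the pliers are lifted clear of their rest (z of pliers_pivot in the frame of rest above 0.055 m), for 0.1 s.
3. the clip is snapped shut with the jaws of the pliers at its ears (value of joint clip above 0.0075 m and distance between pliers_pivot and clip_ears below 0.085 m), for 0.1 s.
At the end, for the whole second after the job is handed in: Clip shut (over 7.5 of 8.5 mm); pipe in both saddles (middle within 15 mm along, 4 mm across and in height, 0.1 rad); pliers sprung open, flat and still across both bars of the rest, pivot within 25 mm along and across of the rest's origin, within 0.35 rad (value of joint clip above 0.0075 m and x of pipe_mid in the frame of clip_seat between -0.015 and 0.015 m and y of pipe_mid in the frame of clip_seat between -0.004 and 0.004 m and z of pipe_mid in the frame of clip_seat between -0.004 and 0.004 m and angle between the x axis of pipe and the x axis of bracket, either way round below 0.1 rad and x of pliers_pivot in the frame of rest between -0.025 and 0.025 m and y of pliers_pivot in the frame of rest between -0.025 and 0.025 m and z of pliers_pivot in the frame of rest between 0.033 and 0.041 m and angle between pliers's own z axis and vertical below 0.1 rad and angle between the x axis of pliers and the x axis of rest, either way round below 0.35 rad and value of joint pliers_half below 0.05 rad and linear speed of each of pliers, pipe below 0.02 m/s); the robot touches nothing.
It fails at once if the fingers push on the bracket or its clip (contact force between the fingers and bracket above 4 N).
It fails at once if the canister is disturbed (distance of canister from where it was at the start of the episode above 0.02 m).
It fails at once if the funnel is disturbed (distance of funnel from where it was at the start of the episode above 0.02 m).
It fails at once if the bowl is disturbed (distance of bowl from where it was at the start of the episode above 0.02 m).
It also fails if it takes over 64 s, if anything falls off the work surface, if the arm or the gripper's body presses on something with over 40 N, if the wrist force passes 120 N, or if a joint passes its speed limit or range.

## Working session

There is one attempt and no reset: what is moved stays moved. The work goes in short steps, Python scripts to look and compute and a shell command to move; the robot and the scene stay as the last step left them, time stands still between calls to the robot, and variables do not carry over. Pictures are saved under pics/ and viewed, at most 10 in all, crops included, and the job is handed in when it is done.

```bash
mkdir -p pics; ls; cat > h.py <<'E'
import numpy as np, cv2
from station import bot
def grab(name):
    info=bot.camera_info(name); im,d=bot.camera(name)
    np.savez(f'{name}.npz',im=im,d=d,K=info['intrinsics'],T=info['T'])
    return im,d,np.array(info['intrinsics']),np.array(info['T'])
def load(name):
    z=np.load(f'{name}.npz'); return z['im'],z['d'],z['K'],z['T']
def cloud(d,K,T):
    v,u=np.indices(d.shape)
    P=np.stack([(u-K[0,2])/K[0,0]*d,-(v-K[1,2])/K[1,1]*d,-d],-1)
    return P@T[:3,:3].T+T[:3,3]
E
python3 - <<'E'
from h import *
s=bot.sense(); print({k:np.round(v,3) for k,v in s.items()})
for n in ['top','scene']:
    im,d,K,T=grab(n); print(n,K,np.round(T,3)); print(bot.camera_info(n).keys())
    cv2.imwrite(f'pics/{n}0.png',im[...,::-1])
E
```

```text
pics
{'time': np.float64(0.0), 'joint_positions': array([-1.179,  0.629,  0.038,  1.518, -0.027,  0.996, -0.02 ]), 'qvel': array([ 0.001, -0.   ,  0.   ,  0.001,  0.002,  0.001, -0.001]), 'effort': array([-0.0000e+00, -5.4973e+01,  1.1440e+00, -1.8663e+01, -5.2000e-02,
        2.4000e-02,  0.0000e+00]), 'position': array([0.287, 0.582, 0.205]), 'tool_rot': array([-3.14 ,  0.   ,  2.684]), 'wrist_force': array([ 0.077, -0.009,  0.286]), 'ft_torque': array([ 0.018, -0.006, -0.005]), 'grip_force': np.float64(0.0), 'finger_gap': np.float64(0.094)}
top [[460.40813365   0.         311.67946955]
 [  0.         460.40813365 200.03354137]
 [  0.           0.           1.        ]] [[ 0.016  0.986 -0.163  0.479]
 [-1.     0.013 -0.023 -0.016]
 [-0.021  0.163  0.986  1.273]
 [ 0.     0.     0.     1.   ]]
dict_keys(['intrinsics', 'T'])
scene [[380.12918151   0.         316.94356962]
 [  0.         380.12918151 198.69473704]
 [  0.           0.           1.        ]] [[-0.62  -0.582  0.526  1.168]
 [ 0.784 -0.457  0.419  0.405]
 [-0.004  0.673  0.74   0.776]
 [ 0.     0.     0.     1.   ]]
dict_keys(['intrinsics', 'T'])
```

View pics/top0.png

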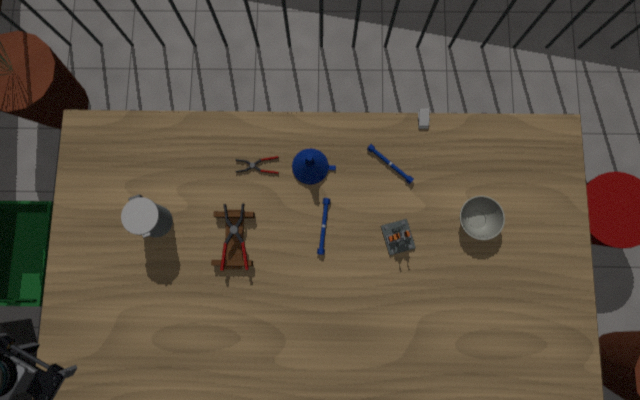

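View pics/scene0.png

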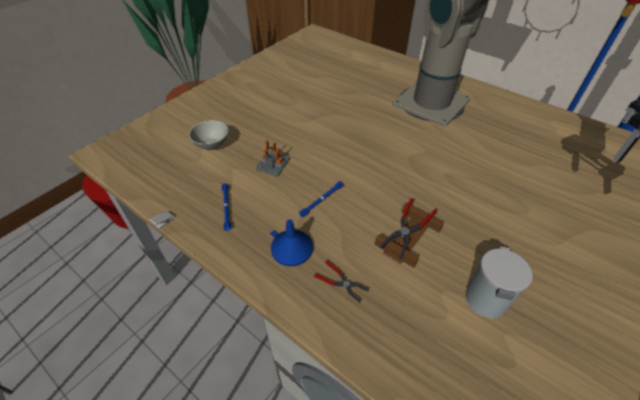

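Top view: near pipe at (324,226), larger pliers on rest at (234,235), bracket/clip at (398,237), funnel (312,167), canister (145,217), bowl (482,218). Measuring.

```bash
cat > m.py <<'E'
from h import *
def seg(im,box,cond):
    h=cv2.cvtColor(im,cv2.COLOR_RGB2HSV).astype(int); m=np.zeros(im.shape[:2],bool)
    x0,y0,x1,y1=box; m[y0:y1,x0:x1]=cond(h[...,0],h[...,1],h[...,2])[y0:y1,x0:x1]; return m
def pca(p):
    c=p.mean(0); w,v=np.linalg.eigh(np.cov((p-c).T)); a=v[:,-1]; return c,a,np.degrees(np.arctan2(a[1],a[0])),np.ptp((p-c)@a)
E
python3 - <<'E'
from m import *
im,d,K,T=load('top'); C=cloud(d,K,T)
print('table z',np.median(C[280:300,300:320,2]), 'near', [np.round(np.median(C[v-3:v+3,u-3:u+3].reshape(-1,3),0),3) for u,v in [(280,300),(360,230),(450,260),(280,200)]])
m=seg(im,(310,190,340,265),lambda h,s,v:(h>100)&(h<130)&(s>150)&(v>50))
P=C[m]; print('pipe',m.sum(),pca(P[:,:2]),np.percentile(P[:,2],[5,50,95]))
m=seg(im,(375,215,420,262),lambda h,s,v:(h<20)&(s>130)&(v>60))
P=C[m]; print('orange',m.sum(),np.percentile(P[:,2],[0,5,50,95,100]))
for q in P[P[:,2]>0.05]: print(np.round(q,3),end=' ')
B=C[205:265,375:425].reshape(-1,3); B=B[(B[:,2]>.004)&(B[:,2]<.014)]
r=cv2.minAreaRect((B[:,:2]*1000).astype(np.float32)); print('\nbracket base',r,len(B))
m=seg(im,(215,200,260,275),lambda h,s,v:((h<8)|(h>172))&(s>170)&(v>60))
n,l,st,ce=cv2.connectedComponentsWithStats(m.astype(np.uint8))
for i in range(1,n):
    if st[i,4]>10: P=C[l==i]; print('red',st[i],pca(P[:,:2]),np.median(P[:,2]))
B=C[195:285,200:270]; B=B[(B[...,2]>.02)]; print('pl/rest',B.min(0),B.max(0))
for nm,b in [('can',(110,185,180,250)),('fun',(285,140,345,190)),('bowl',(455,190,510,245))]:
    B=C[b[1]:b[3],b[0]:b[2]].reshape(-1,3);B=B[B[:,2]>.02];print(nm,B.min(0).round(3),B.max(0).round(3))
big=lambda u,v,w,h:cv2.resize(im[v:v+h,u:u+w],None,fx=5,fy=5,interpolation=cv2.INTER_CUBIC)[...,::-1]
cv2.imwrite('pics/crop1.png',np.hstack([big(205,195,70,85),big(370,195,70,85)]))
E
```

```text
table z -0.0007212119838124753 near [array([ 0.415,  0.097, -0.001]), array([ 0.609, -0.12 , -0.   ]), array([ 0.53 , -0.365, -0.001]), array([ 0.69 ,  0.105, -0.001])]
pipe 181 (array([ 0.61422863, -0.01907714]), array([-0.99568121,  0.09283819]), np.float64(174.67309249092386), np.float64(0.21180810828581276)) [0.01069013 0.01442429 0.01939839]
orange 64 [0.00648315 0.01526409 0.05549386 0.08591325 0.08856002]
[ 0.598 -0.232  0.085] [ 0.601 -0.24   0.055] [ 0.595 -0.232  0.084] [ 0.595 -0.235  0.085] [ 0.592 -0.212  0.085] [ 0.593 -0.235  0.083] [ 0.595 -0.242  0.059] [ 0.591 -0.209  0.067] [ 0.59  -0.212  0.084] [ 0.59  -0.235  0.083] [ 0.593 -0.243  0.054] [ 0.589 -0.202  0.06 ] [ 0.589 -0.205  0.06 ] [ 0.59  -0.209  0.054] [ 0.589 -0.209  0.067] [ 0.588 -0.212  0.081] [ 0.588 -0.235  0.085] [ 0.587 -0.237  0.086] [ 0.587 -0.203  0.056] [ 0.587 -0.205  0.058] [ 0.587 -0.208  0.06 ] [ 0.587 -0.211  0.058] [ 0.584 -0.211  0.089] [ 0.585 -0.214  0.086] [ 0.588 -0.243  0.055] [ 0.585 -0.203  0.053] [ 0.584 -0.206  0.056] [ 0.584 -0.208  0.058] [ 0.584 -0.21   0.061] [ 0.583 -0.211  0
[... 189 characters left out ...]
 
bracket base ((599.012451171875, -229.14341735839844), (133.39981079101562, 160.01454162597656), 88.55199432373047) 601
red [241 242   7  28  90] (array([0.52890971, 0.19039938]), array([-0.9799159, -0.1994112]), np.float64(-168.49747048760145), np.float64(0.0722037099667098)) 0.04287836099917475
red [220 244   7  27  74] (array([0.52536586, 0.24357138]), array([0.22232451, 0.97497272]), np.float64(77.15440038283617), np.float64(0.273544993626494)) 0.04282150017087383
pl/rest [ 0.4790691  -0.01581078  0.02088501] [0.66932144 0.28442464 1.27335659]
can [ 0.479 -0.016  0.02 ] [0.678 0.496 1.273]
fun [ 0.479 -0.025  0.02 ] [0.829 0.065 1.273]
bowl [ 0.479 -0.5    0.02 ] [ 0.699 -0.016  1.273]
```

View pics/crop1.png

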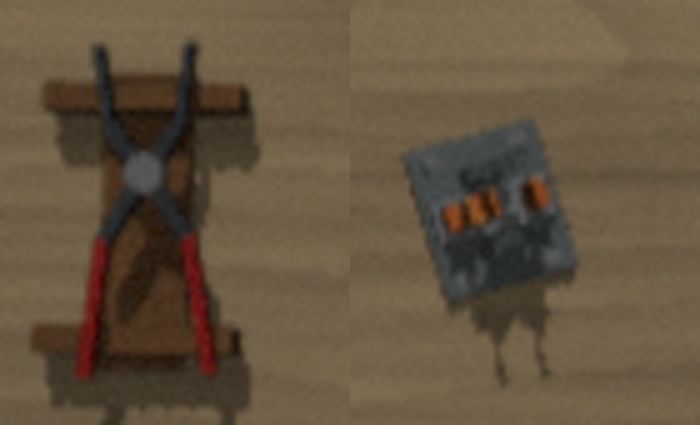

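```bash
cat >> h.py <<'E'
def R(rpy):
    from scipy.spatial.transform import Rotation as Q
    return Q.from_euler('xyz',rpy).as_matrix()
def go(p,yawdeg,s=None):
    """tool-frame shift mm and turn deg from measured pose"""
    s=s or bot.sense(); r=R(s['tool_rot']); sh=r.T@(np.array(p)-s['position'])*1000
    t=(np.degrees(s['tool_rot'][2])-yawdeg+180)%360-180
    print('shift',sh.round(1),'turn',round(t,2))
E
python3 - <<'E'
from h import *
s=bot.sense();T=bot.camera_info('wrist')['T'];r=R(s['tool_rot'])
print('cam in tool',r.T@(T[:3,3]-s['position']),'look',r.T@(-T[:3,2]), 'right',r.T@T[:3,0]);print(bot.camera_info('wrist')['intrinsics'])
go([0.5,-0.08,0.3],175)
# bases, filtered
im,d,K,TT=load('top');C=cloud(d,K,TT);C[d==0]=np.nan
B=C[205:265,375:425].reshape(-1,3); B=B[(B[:,2]>.005)&(B[:,2]<.012)]
print(cv2.minAreaRect((B[:,:2]*1000).astype(np.float32)),len(B))
for nm,b in [('can',(110,185,180,250)),('fun',(285,140,345,190)),('bowl',(455,190,510,245)),('pl',(200,195,270,285))]:
    B=C[b[1]:b[3],b[0]:b[2]].reshape(-1,3);B=B[B[:,2]>.02];print(nm,B.min(0).round(3),B.max(0).round(3))
E
```

```text
cam in tool [ 6.96847026e-02 -5.26440809e-05 -1.78898535e-01] look [-2.39698641e-01 -2.72615540e-05  9.70847342e-01] right [-6.71656184e-04  9.99999765e-01 -1.37749285e-04]
[[285.53547506   0.         318.23190343]
 [  0.         285.53547506 200.15632118]
 [  0.           0.           1.        ]]
shift [-483.9 -500.4  -94.5] turn -21.23
((607.7264404296875, -235.54710388183594), (116.84307098388672, 149.59622192382812), 75.26187133789062) 464
can [0.569 0.399 0.02 ] [0.678 0.496 0.134]
fun [ 0.74  -0.025  0.02 ] [0.829 0.065 0.108]
bowl [ 0.58 -0.5   0.02] [ 0.699 -0.381  0.055]
pl [0.491 0.174 0.021] [0.669 0.284 0.052]
```

```bash
python3 -c "
from h import *
go([0.54,0.215,0.21],178)"
```

```text
shift [-389.4 -217.9   -5. ] turn -24.23
```

```bash
python3 -m crank '-40 -22 0 -3 1;-80 -44 0 -6 1;-120 -66 0 -9 1;-160 -88 0 -12 1;-200 -110 0 -15 1;-240 -132 0 -18 1;-280 -154 0 -21 1;-320 -176 0 -24 1;-360 -200 -5 -24 1;-389 -218 -5 -24 1'
python3 - <<'E'
from m import *
im,d,K,T=grab('wrist');C=cloud(d,K,T)
cv2.imwrite('pics/w1.png',im[...,::-1])
E
```

```text
time: 1.1
position: [0.5417, 0.212, 0.2106]
tool_rot: [-3.141, 0.001, 3.1]
wrist_force: [0.6, 0.7, 0.3]
finger_gap: 0.0939
grip_force: 0.0
```

View pics/w1.png

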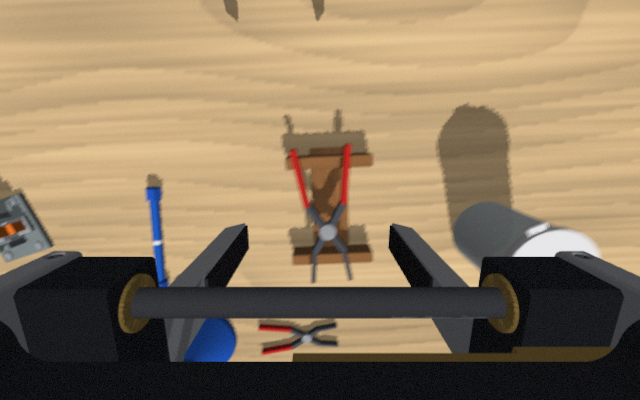

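Pliers on the rest: pivot (328,232), handles (300,180)/(346,175), jaw tips (314,280)/(350,278), bars at rows ~160 and ~255; pipe left at (155,235).

```bash
cat >> h.py <<'E'
def ray(u,v,z,K,T):
    r=T[:3,:3]@np.array([(u-K[0,2])/K[0,0],-(v-K[1,2])/K[1,1],-1]); return T[:3,3]+r*(z-T[2,3])/r[2]
E
python3 - <<'E'
from m import *
im,d,K,T=load('wrist')
m=seg(im,(280,135,360,215),lambda h,s,v:((h<6)|(h>174))&(s>170)&(v>90))
n,l,st,ce=cv2.connectedComponentsWithStats(m.astype(np.uint8)); H=[]
for i in range(1,n):
    if st[i,4]>40:
        v,u=np.nonzero(l==i); P=np.array([ray(a,b,.042,K,T) for a,b in zip(u,v)])[:,:2]
        H.append(pca(P)); print(st[i],H[-1],np.median(cloud(d,K,T)[l==i][:,2]))
c=[h[0] for h in H]; print('handles mid',(c[0]+c[1])/2,'gap',np.linalg.norm(c[0]-c[1]))
a=[h[1]*np.sign(h[1][0]) for h in H]; s=(a[0]+a[1]); print('yaw',np.degrees(np.arctan2(s[1],s[0])))
h=cv2.cvtColor(im,cv2.COLOR_RGB2HSV)
m=seg(im,(315,220,342,245),lambda h,s,v:(s<60)&(v>105)); v,u=np.nonzero(m); print('pivot',m.sum(),u.mean(),v.mean(),ray(u.mean(),v.mean(),.045,K,T))
m=seg(im,(300,258,365,290),lambda h,s,v:(v<90)&(s<90)); n,l,st,ce=cv2.connectedComponentsWithStats(m.astype(np.uint8))
for i in range(1,n):
    if st[i,4]>15: print('jaw',st[i],ce[i],ray(*ce[i],.043,K,T))
# rest bars: brown
m=seg(im,(275,125,385,270),lambda h,s,v:(h>5)&(h<18)&(s>140)&(v>60)&(v<170))
C=cloud(d,K,T); m&=(C[...,2]>.024)&(C[...,2]<.036)
for sl in ((125,200),(220,270)):
    k=np.zeros_like(m);k[sl[0]:sl[1]]=m[sl[0]:sl[1]]
    v,u=np.nonzero(k); P=np.array([ray(a,b,.03,K,T) for a,b in zip(u,v)])[:,:2]
    r=cv2.minAreaRect((P*1000).astype(np.float32)); print('bar',k.sum(),r)
E
```

```text
[340 145  12  59 354] (array([0.52360972, 0.24550562]), array([-0.99543857,  0.09540466]), np.float64(174.52538880297115), np.float64(0.07186301468005571)) 0.04290852262253078
[289 149  21  59 292] (array([0.52510621, 0.18880454]), array([-0.97994756, -0.19925558]), np.float64(-168.50656930817178), np.float64(0.07332700238337865)) 0.04354795801753705
handles mid [0.52435796 0.21715508] gap 0.056720822930443074
yaw 3.0094097473996784
pivot 242 327.38429752066116 232.27685950413223 [0.59999029 0.22122181 0.045     ]
jaw [311 258   4   9  20] [313.1 261. ] [0.64009119 0.20101876 0.043     ]
jaw [300 287  65   3 195] [332. 288.] [0.68086708 0.22470757 0.043     ]
bar 762 ((510.65838623046875, 226.5887451171875), (103.27519989013672, 16.0223331451416), 89.61492156982422)
bar 568 ((631.9882202148438, 226.47886657714844), (34.57558059692383, 103.46307373046875), 0.7042856216430664)
```

```bash
python3 -m crank '-10 -40 0 0 1;-20 -80 -5 0 1;-30 -120 -10 0 1;-40 -160 -10 0 1;-55 -200 -10 0 1;-65 -240 -10 0 1;-75 -280 -10 0 1;-85 -310 -10 0 1;-92 -329 -10 0 1;-92 -329 -10 0 1'
python3 - <<'E'
from m import *
im,d,K,T=grab('wrist');C=cloud(d,K,T)
cv2.imwrite('pics/w2.png',im[...,::-1])
E
```

```text
time: 2.15
position: [0.619, -0.1199, 0.2199]
tool_rot: [-3.14, -0.0, 3.098]
wrist_force: [0.6, 0.3, 0.1]
finger_gap: 0.0944
grip_force: 0.0
```

View pics/w2.png

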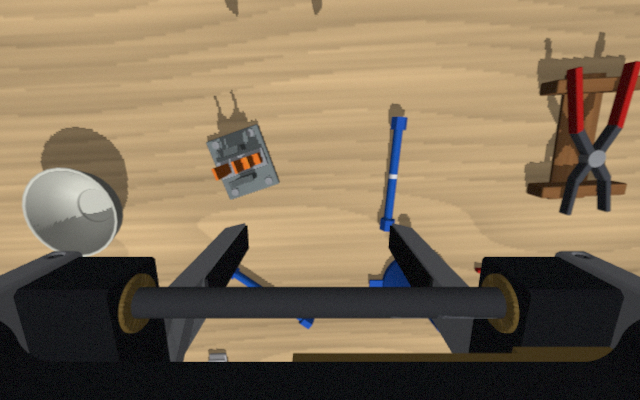

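Pipe runs (399,120)–(387,227), band at (393,176); bracket base corners (207,142),(257,123),(279,184),(232,199), ears at ~(220,170) and (256,158).

```bash
python3 - <<'E'
from m import *
im,d,K,T=load('wrist');C=cloud(d,K,T)
m=seg(im,(375,105,415,235),lambda h,s,v:(h>105)&(h<128)&(s>150)&(v>50))
m|=seg(im,(383,165,402,187),lambda h,s,v:(s<60)&(v>150))
v,u=np.nonzero(m);P=np.array([ray(a,b,.012,K,T) for a,b in zip(u,v)])[:,:2]
c,a,y,L=pca(P);print('pipe',c,y,L); r=cv2.minAreaRect((P*1000).astype(np.float32));print(r)
b=seg(im,(383,165,402,187),lambda h,s,v:(s<60)&(v>150));v,u=np.nonzero(b);print('band',b.sum(),ray(u.mean(),v.mean(),.014,K,T))
# bracket base by depth
box=np.zeros_like(m);box[110:215,195:295]=1
k=box&(C[...,2]>.005)&(C[...,2]<.012)
k=cv2.morphologyEx(k.astype(np.uint8),cv2.MORPH_OPEN,np.ones((3,3)))
v,u=np.nonzero(k);P=np.array([ray(a,b,.008,K,T) for a,b in zip(u,v)])[:,:2]
print('base',len(P),cv2.minAreaRect((P*1000).astype(np.float32)))
g=seg(im,(195,110,295,215),lambda h,s,v:(s<70)&(v>40))
g=cv2.morphologyEx(g.astype(np.uint8),cv2.MORPH_OPEN,np.ones((3,3)))
n,l,st,_=cv2.connectedComponentsWithStats(g);i=1+st[1:,4].argmax()
v,u=np.nonzero(l==i);P=np.array([ray(a,b,.008,K,T) for a,b in zip(u,v)])[:,:2]
print('base grey',len(P),cv2.minAreaRect((P*1000).astype(np.float32)))
o=seg(im,(195,110,295,215),lambda h,s,v:(h<22)&(s>130)&(v>60))
e=o&(C[...,2]>.080)&(C[...,2]<.09);n,l,st,_=cv2.connectedComponentsWithStats(e.astype(np.uint8))
for i in range(1,n):
    if st[i,4]>5: Q=C[l==i]; v,u=np.nonzero(l==i);print('ear',st[i],np.median(Q,0),ray(u.mean(),v.mean(),.086,K,T),pca(Q[:,:2])[2])
s=C[box&(C[...,2]>.040)&(C[...,2]<.05)&~o];print('saddle top pts',len(s)); 
if len(s)>4: print(cv2.minAreaRect((s[:,:2]*1000).astype(np.float32)),np.median(s,0))
big=cv2.resize(im[105:215,190:410],None,fx=3.6,fy=3.6,interpolation=cv2.INTER_CUBIC)
cv2.imwrite('pics/c2.png',big[...,::-1])
E
```

```text
pipe [ 0.60978319 -0.01815725] 174.22601864906454 0.15604994527760133
((615.437255859375, -18.90117835998535), (18.19735336303711, 156.04742431640625), 84.25004577636719)
band 36 [ 0.6145525  -0.01704466  0.014     ]
base 2053 ((588.9868774414062, -222.1337432861328), (84.49881744384766, 74.8497314453125), 16.284273147583008)
base grey 2910 ((588.5499877929688, -221.6769561767578), (85.02864837646484, 75.52449798583984), 16.3667049407959)
ear [231 161   8  13  42] [ 0.58525484 -0.2111463   0.08500664] [ 0.58508419 -0.21059476  0.086     ] -162.9341734923595
ear [211 168   9  13  54] [ 0.59207826 -0.23312721  0.08503023] [ 0.59195749 -0.23280276  0.086     ] -163.09504828904434
saddle top pts 253
((588.4252319335938, -220.28506469726562), (47.92770004272461, 36.11016845703125), 16.214067459106445) [ 0.5765182  -0.22366321  0.0454712 ]
```

View pics/c2.png

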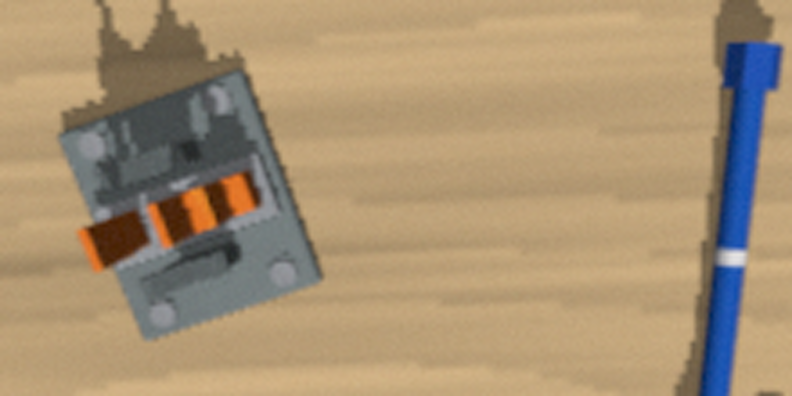

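```bash
python3 -c "
from h import *
go([0.5682,-0.0137,0.06],174.25)"
```

```text
shift [ 54.5 100.7 160.1] turn 3.44
```

```bash
python3 -m crank '10 20 20 1 1;20 40 40 2 1;30 60 60 3 1;40 80 90 3.4 1;54.5 100.7 120 3.4 1;54.5 100.7 140 3.4 1;54.5 100.7 155 3.4 1;54.5 100.7 160 3.4 1;54.5 100.7 160 3.4 1;54.5 100.7 160 3.4 1'
python3 - <<'E'
from m import *
s=bot.sense();print(s['position'],np.degrees(s['tool_rot'][2]));go([0.5682,-0.0137,0.004],174.25)
im,d,K,T=grab('wrist')
m=seg(im,(0,0,640,250),lambda h,s,v:(h>105)&(h<128)&(s>150)&(v>50))
n,l,st,_=cv2.connectedComponentsWithStats(m.astype(np.uint8));
for i in range(1,n):
  if st[i,4]>200:
    v,u=np.nonzero(l==i);P=np.array([ray(a,b,.012,K,T) for a,b in zip(u,v)])[:,:2]
    c,a,y,L=pca(P);print('pipe part',st[i],c,y,L,cv2.minAreaRect((P*1000).astype(np.float32)))
E
```

```text
time: 3.2
position: [0.5689, -0.013, 0.0612]
tool_rot: [3.141, 0.001, 3.044]
wrist_force: [-0.7, -0.2, 0.6]
finger_gap: 0.0942
grip_force: 0.0
[ 0.56886948 -0.01296966  0.06121664] 174.42952972493558
shift [ 0.7 -0.8 57.2] turn 0.18
pipe part [ 305  177   24   73 1158] [ 0.56284877 -0.01333414] 174.62275694408547 0.06252460598816173 ((567.4553833007812, -13.906585693359375), (18.709835052490234, 62.56453323364258), 84.86219787597656)
```

```bash
python3 -m crank '0 0 25 0 1;0 0 45 0 1;0 0 55 0 1;0 0 57 0 1;0 0 57 0 0;0 0 57 0 0;0 0 57 0 0;0 0 57 0 0;0 0 57 0 0;0 0 57 0 0'
```

```text
time: 4.25
position: [0.5685, -0.014, 0.0036]
tool_rot: [3.142, 0.0, 3.043]
wrist_force: [-0.8, 0.4, 0.5]
finger_gap: 0.0494
grip_force: 0.0
```

```bash
python3 -m crank '0 0 0 0 0;0 0 0 0 0;0 0 0 0 0;0 0 0 0 0;0 0 0 0 0;0 0 0 0 0;0 0 -20 0 0;0 0 -50 0 0;0 0 -90 0 0;0 0 -126 0 0'
python3 -m crank '0 0 0 0 0;0 0 0 0 0;0 0 0 0 0;0 0 0 0 0;0 0 0 0 0;0 0 0 0 0;0 0 0 0 0;0 0 0 0 0;0 0 0 0 0;0 0 0 0 0'
python3 - <<'E'
from m import *
s=bot.sense();p=s['position']
for n in ('wrist','top','scene'):
  im,d,K,T=grab(n);C=cloud(d,K,T);C[d==0]=np.nan
  m=seg(im,(0,0,640,400),lambda h,s,v:(h>105)&(h<128)&(s>130)&(v>40))&(np.linalg.norm(C[...,:2]-[0.614,-.018],axis=2)<.12)&(C[...,2]>.06)&(C[...,2]<.2)
  P=C[m]
  if m.sum()<10: continue
  c,a,y,L=pca(P);a*=np.sign(a[0]);t=(P-c)@a
  print(n,m.sum(),c.round(4),'yaw',y,'pitch',np.degrees(np.arcsin(a[2])),'L',L,'ends',(c+a*t.min()).round(4),(c+a*t.max()).round(4))
  if n=='scene': cv2.imwrite('pics/s2.png',im[60:360,200:600,::-1])
E
```

```text
time: 5.25
position: [0.5681, -0.014, 0.1308]
tool_rot: [3.142, -0.0, 3.043]
wrist_force: [0.7, 0.6, -0.6]
finger_gap: 0.0108
grip_force: 30.0
time: 6.25
position: [0.5684, -0.014, 0.1295]
tool_rot: [3.142, 0.0, 3.043]
wrist_force: [-0.3, 0.2, -0.4]
finger_gap: 0.011
grip_force: 30.0
wrist 2578 [ 0.5776 -0.0148  0.1402] yaw 174.48621743734097 pitch -1.0053191499485707 L 0.11513047838094678 ends [ 0.5376 -0.011   0.1409] [ 0.6522 -0.022   0.1389]
top 41 [ 0.6842 -0.0255  0.1415] yaw -179.53474172498065 pitch 6.650238582866036 L 0.017747716365664596 ends [ 0.6745 -0.0256  0.1404] [ 0.6922 -0.0254  0.1424]
scene 156 [ 0.6466 -0.02    0.1409] yaw 175.04053214432875 pitch 0.07906486428200174 L 0.12318076749158062 ends [ 0.5734 -0.0136  0.1408] [ 0.6961 -0.0243  0.141 ]
```

```bash
python3 -c "
from h import *
go([0.5435,-0.2351,0.13],196.4)"
```

```text
shift [   3.2 -222.5   -0.5] turn -22.03
```

```bash
python3 -m crank '0 -20 0 -2 0;0 -50 0 -5 0;1 -80 0 -8 0;1 -110 0 -11 0;2 -140 0 -14 0;2 -170 0 -17 0;3 -195 0 -20 0;3 -212 0 -21.5 0;3.2 -222 0 -22 0;3.2 -222.5 0 -22 0'
python3 -m crank '0 0 0 0 0;0 0 0 0 0;0 0 0 0 0;0 0 0 0 0;0 0 0 0 0;0 0 0 0 0;0 0 0 0 0;0 0 0 0 0;0 0 0 0 0;0 0 0 0 0'
python3 - <<'E'
from m import *
s=bot.sense();p=s['position'];print(p);go([0.5435,-0.2351,0.0395],196.4)
im,d,K,T=grab('wrist');C=cloud(d,K,T);C[d==0]=np.nan
cv2.imwrite('pics/w3.png',im[...,::-1])
m=seg(im,(0,0,640,400),lambda h,s,v:(h>105)&(h<128)&(s>130)&(v>40))&(np.linalg.norm(C[...,:2]-[.5886,-.2218],axis=2)<.12)&(C[...,2]>.06)&(C[...,2]<.2)
v,u=np.nonzero(m);P=np.array([ray(a,b,.1355,K,T) for a,b in zip(u,v)])[:,:2]
c,a,y,L=pca(P);n=np.array([-np.sin(np.radians(16.4)),np.cos(np.radians(16.4))]);print(c,y,L,'offset y at bracket',(c-[.5886,-.2218])@n)
E
```

```text
time: 7.4
position: [0.543, -0.2366, 0.1294]
tool_rot: [-3.141, -0.0, -2.859]
wrist_force: [0.6, 0.1, -0.7]
finger_gap: 0.0112
grip_force: 30.0
time: 8.4
position: [0.5434, -0.2351, 0.1294]
tool_rot: [3.142, -0.0, -2.856]
wrist_force: [-0.5, -0.0, -0.6]
finger_gap: 0.0109
grip_force: 30.0
[ 0.54336639 -0.23512261  0.12942194]
shift [-0.1 -0.  89.9] turn -0.03
[ 0.55315734 -0.23200777] -163.7591006261108 0.1174877855641559 offset y at bracket 0.00021447430057404052
```

View pics/w3.png

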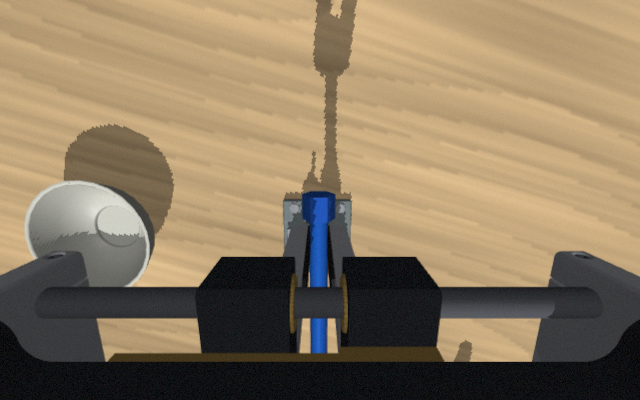

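The pipe lies centred over the bracket (column ~318, base visible at rows 195–225 symmetric about it). Lower it to the saddles.

```bash
python3 -m crank '0 0 25 0 0;0 0 50 0 0;0 0 65 0 0;0 0 75 0 0;0 0 82 0 0;0 0 86 0 0;0 0 88 0 0;0 0 89.5 0 0;0 0 89.5 0 0;0 0 89.5 0 0'
```

```text
time: 9.45
position: [0.5439, -0.2355, 0.0405]
tool_rot: [-3.141, 0.001, -2.856]
wrist_force: [0.2, 0.1, 0.4]
finger_gap: 0.0112
grip_force: 30.0
```

```bash
python3 -m crank '0 0 1 0 0;0 0 1 0 0.5;0 0 1 0 0.5;0 0 1 0 0.5;0 0 1 0 0.5;0 0 1 0 0.5;0 0 -10 0 0.5;0 0 -40 0 0.5;0 0 -85 0 0.9;0 0 -130 0 0.9'
python3 - <<'E'
from m import *
go([0.540,0.218,0.14],183)
for n in ('wrist','top'):
  im,d,K,T=grab(n);C=cloud(d,K,T);C[d==0]=np.nan
  m=seg(im,(0,0,640,400),lambda h,s,v:(h>105)&(h<128)&(s>130)&(v>40))&(np.linalg.norm(C[...,:2]-[.5886,-.2218],axis=2)<.12)&(C[...,2]>.01)&(C[...,2]<.2)
  v,u=np.nonzero(m);P=np.array([ray(a,b,.048,K,T) for a,b in zip(u,v)])[:,:2]
  r=np.radians(16.4);q=(P-[.5886,-.2218])@np.array([[np.cos(r),-np.sin(r)],[np.sin(r),np.cos(r)]])
  print(n,m.sum(),'z',np.nanpercentile(C[m][:,2],[5,50,95]),'x',q[:,0].min(),q[:,0].max(),'y',q[:,1].mean(),pca(P)[2])
E
```

```text
time: 10.45
position: [0.5429, -0.2348, 0.1718]
tool_rot: [3.141, -0.001, -2.856]
wrist_force: [1.5, -0.8, -0.2]
finger_gap: 0.0594
grip_force: 0.0
shift [-124.9  435.3   32. ] turn 13.38
wrist 1209 z [0.04718849 0.05013442 0.05398951] x -0.07758305842246135 0.061858848857312805 y -0.0014126811886724293 -163.9781635746482
top 102 z [0.04555533 0.05011478 0.05463127] x 0.009293069518937764 0.07777882416699607 y -0.002247371772598785 -164.46246267813584
```

```bash
python3 -m crank '-10 40 0 1 1;-24 85 0 3 1;-38 130 0 4 1;-52 175 0 6 1;-66 220 0 7 1;-80 265 0 9 1;-94 310 10 10 1;-108 355 20 12 1;-118 400 30 13.4 1;-124.9 435.3 32 13.4 1'
python3 -m crank '0 0 0 0 1;0 0 0 0 1;0 0 0 0 1;0 0 30 0 1;0 0 60 0 1;0 0 60 0 1;0 0 60 0 1;0 0 60 0 1;0 0 60 0 1;0 0 60 0 1'
python3 - <<'E'
from m import *
s=bot.sense();go([0.540,0.218,0.018],183)
im,d,K,T=grab('wrist')
m=seg(im,(0,0,640,400),lambda h,s,v:((h<6)|(h>174))&(s>170)&(v>90))
n,l,st,ce=cv2.connectedComponentsWithStats(m.astype(np.uint8));H=[]
for i in range(1,n):
    if st[i,4]>150: v,u=np.nonzero(l==i);P=np.array([ray(a,b,.042,K,T) for a,b in zip(u,v)])[:,:2];H.append(pca(P));print(st[i],H[-1])
E
```

```text
time: 11.55
position: [0.5391, 0.221, 0.137]
tool_rot: [3.141, -0.002, -3.088]
wrist_force: [-0.2, 0.1, 0.3]
finger_gap: 0.0938
grip_force: 0.0
time: 12.55
position: [0.5413, 0.2179, 0.0792]
tool_rot: [3.141, 0.002, -3.09]
wrist_force: [0.5, 0.5, 0.2]
finger_gap: 0.0941
grip_force: 0.0
shift [ 1.5  0.1 61.2] turn -0.05
[272 155  25  94 916] (array([0.52694725, 0.19118245]), array([-0.98174182, -0.19021829]), np.float64(-169.03447658870004), np.float64(0.07513951661452788))
[346 155  25  94 908] (array([0.52386683, 0.24830421]), array([-0.9955895 ,  0.09381653]), np.float64(174.6167919964029), np.float64(0.07518197511145157))
```

```bash
python3 -m crank '1.7 2 20 0 1;1.7 2 40 0 1;1.7 2 55 0 1;1.7 2 61 0 1;1.7 2 61 0 0.8;1.7 2 61 0 0.7;1.7 2 61 0 0.6;1.7 2 61 0 0.6;1.7 2 61 0 0.6;1.7 2 61 0 0.6'
```

```text
time: 13.6
position: [0.5391, 0.22, 0.0176]
tool_rot: [3.141, 0.001, -3.09]
wrist_force: [-1.1, 0.5, 4.9]
finger_gap: 0.0569
grip_force: 12.4
```

```bash
python3 -m crank '0 0 0 0 0.6;0 0 0 0 0.6;0 0 0 0 0.6;0 0 -10 0 0.6;0 0 -30 0 0.6;0 0 -60 0 0.6;0 0 -90 0 0.6;0 0 -120 0 0.6;0 0 -130 0 0.6;0 0 -130 0 0.6'
python3 - <<'E'
from m import *
s=bot.sense();print(s['position'],np.degrees(s['tool_rot'][2]))
for n in ('wrist','scene','top'):
  im,d,K,T=grab(n);C=cloud(d,K,T);C[d==0]=np.nan
  if n=='scene': cv2.imwrite('pics/s3.png',cv2.resize(im[100:300,300:560,::-1],None,fx=3,fy=3))
E
```

```text
time: 14.6
position: [0.5396, 0.22, 0.1482]
tool_rot: [3.141, 0.003, -3.09]
wrist_force: [-0.3, -0.4, -1.8]
finger_gap: 0.0564
grip_force: 10.7
[0.53959035 0.21995433 0.14823183] -177.03428614737282
```

View pics/s3.png

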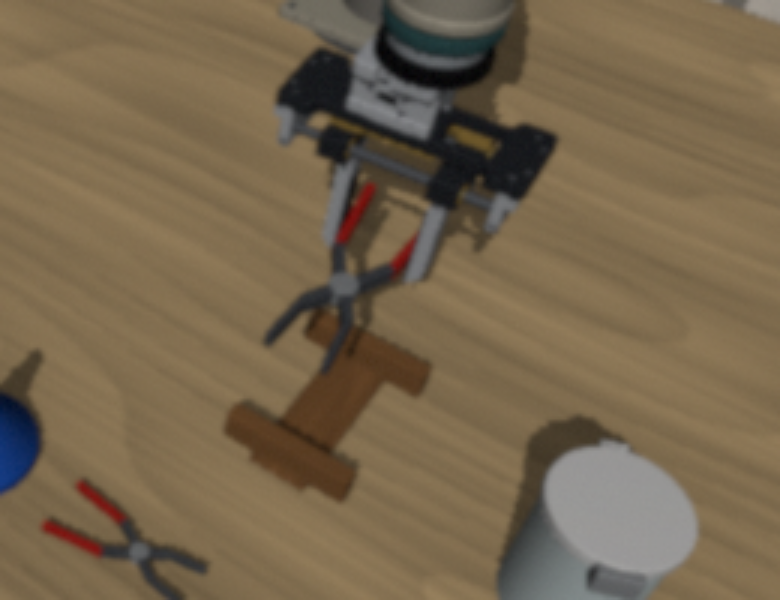

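The pliers hang in the fingers, jaws forward and open. Check their pitch and pose by depth.

```bash
cat > pl.py <<'E'
from m import *
def plpose(n,zlo=.1,zhi=.2):
  s=bot.sense();p=s['position'];r=R(s['tool_rot'])
  im,d,K,T=grab(n);C=cloud(d,K,T);C[d==0]=np.nan
  q=(C-p)@r; q[...,0]*=-1   # forward along pliers, y, z down
  red=seg(im,(0,0,640,400),lambda h,s,v:((h<6)|(h>174))&(s>150)&(v>60))
  box=(abs(q[...,1])<.05)&(q[...,2]>-.05)&(q[...,2]<.03)
  for nm,m in (('red',red&box&(abs(q[...,0])<.07)),('fwd',box&(q[...,0]>.03)&(q[...,0]<.2))):
    P=q[m]
    if len(P)<8: continue
    k=np.polyfit(P[:,0],P[:,2],1)
    print(n,nm,len(P),'x',P[:,0].min().round(4),P[:,0].max().round(4),'slope deg down',np.degrees(k[0]).round(2),'z at x=60,120 (down from TCP)',np.polyval(k,[.0,.06,.12]).round(4))
  P=q[box&(q[...,0]>.09)&(q[...,0]<.14)]; 
  if len(P)>5:
    a=P[P[:,1]<0];b=P[P[:,1]>0]
    if len(a) and len(b): print('jaws y',a[:,1].mean().round(4),b[:,1].mean().round(4),'inner',a[:,1].max().round(4),b[:,1].min().round(4),len(a),len(b))
E
python3 -c "
from pl import *
for n in ('scene','top','wrist'): plpose(n)"
```

```text
scene red 118 x -0.0464 0.0275 slope deg down 0.37 z at x=60,120 (down from TCP) [-0.0269 -0.0265 -0.0261]
scene fwd 455 x 0.0303 0.1355 slope deg down 1.79 z at x=60,120 (down from TCP) [-0.0274 -0.0255 -0.0236]
jaws y -0.0207 0.0179 inner -0.0139 0.0099 91 77
top red 28 x -0.0464 -0.032 slope deg down -1.92 z at x=60,120 (down from TCP) [-0.0268 -0.0288 -0.0308]
top fwd 285 x 0.038 0.1334 slope deg down 1.97 z at x=60,120 (down from TCP) [-0.0266 -0.0245 -0.0225]
jaws y -0.021 0.0184 inner -0.0148 0.0136 59 60
wrist red 3828 x -0.049 0.0222 slope deg down 0.4 z at x=60,120 (down from TCP) [-0.025  -0.0246 -0.0241]
wrist fwd 1395 x 0.0429 0.0801 slope deg down 7.17 z at x=60,120 (down from TCP) [-0.0317 -0.0242 -0.0167]
```

```bash
python3 -c "
from h import *
go([0.4726,-0.2546,0.148],196.4)"
```

```text
shift [  89.8 -469.9   -1.8] turn -13.43
```

```bash
python3 -m crank '2 -12 0 -0.3 0.6;6 -32 0 -1 0.6;11 -57 0 -1.6 0.6;16 -84 0 -2.4 0.6;21 -112 0 -3.2 0.6;27 -140 0 -4 0.6;32 -168 0 -4.8 0.6;38 -196 0 -5.6 0.6;43 -224 0 -6.4 0.6;48 -252 0 -7.2 0.6'
python3 -m crank '5 -28 0 -0.8 0.6;11 -56 0 -1.6 0.6;16 -84 0 -2.4 0.6;22 -112 0 -3.2 0.6;27 -140 0 -4 0.6;32 -168 0 -4.8 0.6;36 -190 0 -5.4 0.6;40 -208 0 -6 0.6;41.8 -217 0 -6.2 0.6;41.8 -217.9 0 -6.2 0.6'
python3 -m crank '0 0 0 0 0.6;0 0 0 0 0.6;0 0 0 0 0.6;0 0 0 0 0.6;0 0 0 0 0.6;0 0 10 0 0.6;0 0 20 0 0.6;0 0 30 0 0.6;0 0 30 0 0.6;0 0 30 0 0.6'
cat >> pl.py <<'E'
def jaws(n,zpl,fwd=(.095,.13)):
  # jaw silhouette in bracket frame by rays on plane zpl, plus ear tops
  im,d,K,T=grab(n);C=cloud(d,K,T);C[d==0]=np.nan
  r=np.radians(16.4);A=np.array([[np.cos(r),-np.sin(r)],[np.sin(r),np.cos(r)]])
  q=(C[...,:2]-[.5886,-.2218])@A
  o=seg(im,(0,0,640,400),lambda h,s,v:(h>3)&(h<22)&(s>150)&(v>60))
  e=o&(abs(C[...,2]-.085)<.006)&(np.abs(q).max(-1)<.03)
  if e.sum()>6: print(n,'ears y',q[e][:,1].min().round(4),q[e][:,1].max().round(4),'x',q[e][:,0].min().round(4),q[e][:,0].max().round(4),e.sum())
  j=~o&(abs(C[...,2]-zpl)<.008)&(abs(q[...,0])<.012)&(abs(q[...,1])<.04)
  for nm,k in (('-y',j&(q[...,1]<0)),('+y',j&(q[...,1]>0))):
    if k.sum()>3: print(n,'jaw',nm,k.sum(),'y',np.percentile(q[k][:,1],[5,50,95]).round(4),'z',np.median(C[k][:,2]).round(4))
  return im
E
python3 - <<'E'
from pl import *
s=bot.sense();print(s['position']);go([0.4726,-0.2546,0.055],196.4)
im=jaws('top',s['position'][2]+.024);im=jaws('scene',s['position'][2]+.024)
cv2.imwrite('pics/s4.png',cv2.resize(im[100:260,180:440,::-1],None,fx=3,fy=3,interpolation=cv2.INTER_CUBIC))
E
```

```text
time: 15.9
position: [0.5029, -0.0366, 0.1467]
tool_rot: [-3.141, -0.001, -2.964]
wrist_force: [0.7, -0.0, -1.3]
finger_gap: 0.0564
grip_force: 10.7
time: 16.9
position: [0.5002, -0.258, 0.1466]
tool_rot: [-3.142, -0.001, -2.859]
wrist_force: [-0.3, -0.4, -1.9]
finger_gap: 0.0566
grip_force: 10.7
time: 17.9
position: [0.5009, -0.2562, 0.1163]
tool_rot: [3.141, -0.001, -2.856]
wrist_force: [-0.1, 0.1, -1.4]
finger_gap: 0.0564
grip_force: 10.7
[ 0.50090513 -0.25617707  0.11632819]
shift [26.7  9.4 61.4] turn -0.03
top ears y -0.0147 0.0112 x -0.0052 0.006 10
top jaw -y 36 y [-0.0288 -0.0244 -0.0193] z 0.1402
top jaw +y 34 y [0.0029 0.0092 0.013 ] z 0.1396
scene ears y -0.0152 0.0097 x -0.004 0.0073 12
scene jaw -y 42 y [-0.031  -0.0254 -0.0182] z 0.142
scene jaw +y 27 y [0.0008 0.0087 0.0109] z 0.1418
```

View pics/s4.png

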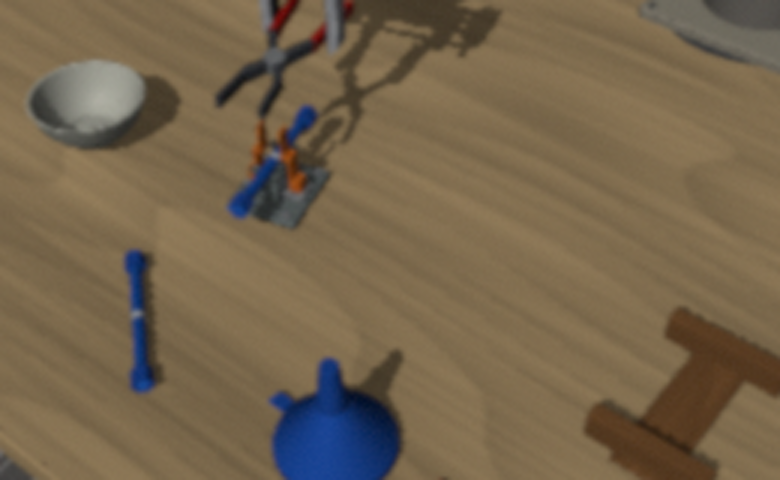

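Pliers jaws (240,95) are still short of the bracket's ears (275,150), handled with a corrected offset; pipe sits in the saddles.

```bash
python3 -m crank '5 2 5 0 0.6;12 4 12 0 0.6;20 6 20 0 0.6;26.7 6.5 28 0 0.6;26.7 6.5 32 0 0.6;26.7 6.5 34 0 0.6;26.7 6.5 34 0 0.6;26.7 6.5 34 0 0.6;26.7 6.5 34 0 0.6;26.7 6.5 34 0 0.6'
python3 - <<'E'
from pl import *
s=bot.sense();p=s['position'];go([0.4726,-0.2546,0.055],196.4)
jaws('top',p[2]+.024);jaws('scene',p[2]+.024);im=jaws('wrist',p[2]+.024)
plpose('scene');plpose('top')
E
```

```text
time: 19.0
position: [0.4741, -0.2576, 0.0832]
tool_rot: [-3.141, 0.0, -2.856]
wrist_force: [0.3, 0.9, -0.9]
finger_gap: 0.0564
grip_force: 10.7
shift [ 0.6  3.4 28.2] turn -0.02
top ears y -0.0146 0.0087 x -0.0053 0.006 9
top jaw -y 26 y [-0.0256 -0.0223 -0.0193] z 0.1062
top jaw +y 26 y [0.016  0.0195 0.022 ] z 0.1067
scene ears y -0.0159 0.009 x -0.0051 0.0067 8
scene jaw -y 25 y [-0.0271 -0.0233 -0.0214] z 0.1083
scene jaw +y 20 y [0.0148 0.0178 0.0196] z 0.1091
scene red 50 x -0.0443 0.0284 slope deg down 0.81 z at x=60,120 (down from TCP) [-0.0264 -0.0256 -0.0247]
scene fwd 403 x 0.0304 0.1984 slope deg down 16.7 z at x=60,120 (down from TCP) [-0.0376 -0.0201 -0.0026]
jaws y -0.0178 0.0152 inner -0.0004 0.0023 103 93
top fwd 412 x 0.0302 0.1976 slope deg down 15.64 z at x=60,120 (down from TCP) [-0.0398 -0.0234 -0.0071]
jaws y -0.0164 0.0192 inner -0.0033 0.0025 82 71
```

```bash
python3 -m crank '0 -0.5 6 0 0.6;0 -0.5 12 0 0.6;0 -0.5 18 0 0.6;0 -0.5 23 0 0.6;0 -0.5 26 0 0.6;0 -0.5 28 0 0.6;0 -0.5 28 0 0.6;0 -0.5 28 0 0.6;0 -0.5 28 0 0.6;0 -0.5 28 0 0.6'
python3 - <<'E'
from pl import *
s=bot.sense();p=s['position']
jaws('top',p[2]+.024);im=jaws('scene',p[2]+.024)
cv2.imwrite('pics/s5.png',cv2.resize(im[110:220,200:370,::-1],None,fx=4.5,fy=4.5,interpolation=cv2.INTER_CUBIC))
E
```

```text
time: 20.25
position: [0.474, -0.2582, 0.0552]
tool_rot: [-3.141, 0.0, -2.856]
wrist_force: [-0.9, -0.3, -1.5]
finger_gap: 0.0567
grip_force: 10.7
top ears y -0.0147 0.0115 x -0.0052 0.0059 10
top jaw -y 33 y [-0.026  -0.0214 -0.0114] z 0.0781
top jaw +y 35 y [0.0091 0.0179 0.0211] z 0.0801
scene ears y -0.0164 0.0094 x -0.0025 0.0087 17
scene jaw -y 23 y [-0.0273 -0.0238 -0.0185] z 0.0805
scene jaw +y 27 y [0.0061 0.0171 0.019 ] z 0.0796
```

View pics/s5.png

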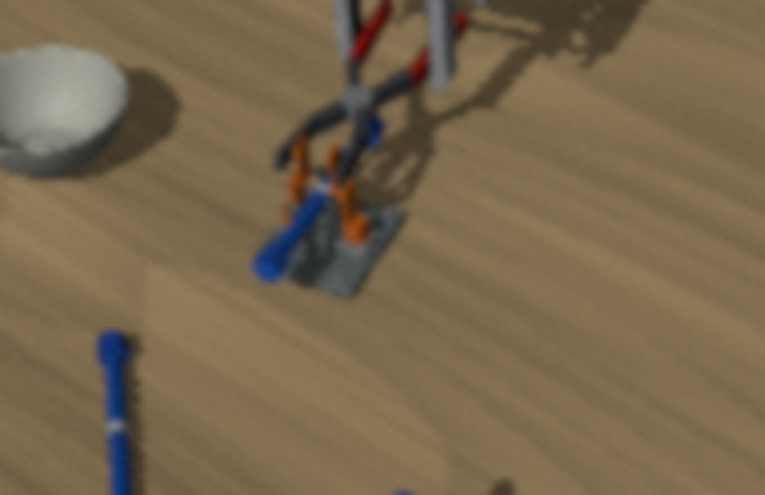

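Jaws (285,155)/(345,165) straddle both ears. Squeeze.

```bash
python3 -m crank '0 0 0 0 0.57;0 0 0 0 0.54;0 0 0 0 0.51;0 0 0 0 0.48;0 0 0 0 0.45;0 0 0 0 0.43;0 0 0 0 0.41;0 0 0 0 0.39;0 0 0 0 0.37;0 0 0 0 0.36'
python3 -m crank '0 0 0 0 0.35;0 0 0 0 0.34;0 0 0 0 0.34;0 0 0 0 0.34;0 0 0 0 0.34;0 0 0 0 0.34;0 0 0 0 0.34;0 0 0 0 0.34;0 0 0 0 0.34;0 0 0 0 0.34'
python3 - <<'E'
from pl import *
s=bot.sense();p=s['position']
jaws('top',p[2]+.024);im=jaws('scene',p[2]+.024)
E
```

```text
time: 21.35
position: [0.4753, -0.2583, 0.0552]
tool_rot: [-3.14, 0.002, -2.856]
wrist_force: [-0.4, -0.6, -1.3]
finger_gap: 0.0342
grip_force: 14.9
time: 22.35
position: [0.4739, -0.2581, 0.055]
tool_rot: [3.142, -0.0, -2.856]
wrist_force: [0.4, 0.1, -1.7]
finger_gap: 0.0322
grip_force: 15.0
top ears y -0.0062 0.0034 x -0.005 0.0055 12
top jaw -y 26 y [-0.0147 -0.0113 -0.0043] z 0.0798
top jaw +y 32 y [0.0019 0.0071 0.0109] z 0.0789
scene ears y -0.0071 0.0009 x -0.0073 0.0081 20
scene jaw -y 17 y [-0.0179 -0.0137 -0.0109] z 0.0822
scene jaw +y 28 y [0.0031 0.0069 0.0101] z 0.0809
```

```bash
python3 -m crank '0 0 0 0 0.4;0 0 0 0 0.45;0 0 0 0 0.5;0 0 0 0 0.55;0 0 0 0 0.6;0 0 0 0 0.6;0 0 0 0 0.6;0 0 0 0 0.6;0 0 0 0 0.6;0 0 0 0 0.6'
python3 -m crank '0 0 -5 0 0.6;0 0 -15 0 0.6;0 0 -30 0 0.6;0 0 -50 0 0.6;0 0 -70 0 0.6;0 0 -85 0 0.6;0 0 -93 0 0.6;0 0 -93 0 0.6;0 0 -93 0 0.6;0 0 -93 0 0.6'
python3 - <<'E'
from pl import *
s=bot.sense();p=s['position'];print(p)
jaws('top',p[2]+.024);jaws('scene',p[2]+.024)
plpose('scene');plpose('top')
go([0.5391,0.220,0.148],182.9)
E
```

```text
time: 23.45
position: [0.4739, -0.2581, 0.055]
tool_rot: [3.142, -0.0, -2.856]
wrist_force: [-0.1, 0.1, -1.6]
finger_gap: 0.0569
grip_force: 10.7
time: 24.45
position: [0.4733, -0.2578, 0.1472]
tool_rot: [3.14, -0.001, -2.856]
wrist_force: [0.0, 0.5, -1.2]
finger_gap: 0.0568
grip_force: 10.7
[ 0.4733158  -0.25782967  0.14719088]
top jaw -y 31 y [-0.025  -0.0219 -0.019 ] z 0.171
top jaw +y 32 y [0.0158 0.0192 0.0219] z 0.1697
scene ears y -0.0076 0.0015 x -0.0067 0.0101 17
scene jaw -y 31 y [-0.0281 -0.0234 -0.021 ] z 0.1706
scene jaw +y 24 y [0.0139 0.0179 0.0197] z 0.1724
scene red 50 x -0.0429 0.0259 slope deg down -0.69 z at x=60,120 (down from TCP) [-0.0263 -0.027  -0.0277]
scene fwd 299 x 0.0305 0.1362 slope deg down 1.78 z at x=60,120 (down from TCP) [-0.0264 -0.0245 -0.0227]
jaws y -0.0206 0.0191 inner -0.0128 0.0123 72 58
top fwd 388 x 0.0303 0.1331 slope deg down 1.5 z at x=60,120 (down from TCP) [-0.0253 -0.0237 -0.0221]
jaws y -0.0187 0.0207 inner -0.0134 0.0148 64 62
shift [-1.976e+02  4.400e+02 -4.000e-01] turn 13.47
```

```bash
python3 -m crank '-5 12 0 0.5 0.6;-14 32 0 1 0.6;-25 56 0 2 0.6;-36 82 0 3 0.6;-48 108 0 4 0.6;-60 134 0 5 0.6;-72 160 0 6 0.6;-84 186 0 7 0.6;-94 210 0 8 0.6;-100 222 0 8 0.6'
python3 -c "
from h import *
go([0.5391,0.220,0.148],182.9)"
```

```text
time: 25.65
position: [0.5071, -0.0131, 0.148]
tool_rot: [3.14, 0.0, -2.992]
wrist_force: [-0.1, -0.3, -1.8]
finger_gap: 0.0566
grip_force: 10.7
shift [-66.5 225.7   0.3] turn 5.69
```

```bash
python3 -m crank '-4 12 0 0.3 0.6;-10 34 0 1 0.6;-18 60 0 1.6 0.6;-26 88 0 2.3 0.6;-34 116 0 3 0.6;-42 144 0 3.8 0.6;-51 172 0 4.5 0.6;-59 200 0 5.2 0.6;-64 217 0 5.6 0.6;-66.5 225.7 0 5.6 0.6'
python3 -m crank '0 0 0 0 0.6;0 0 0 0 0.6;0 0 0 0 0.6;0 0 0 0 0.6;0 0 30 0 0.6;0 0 60 0 0.6;0 0 85 0 0.6;0 0 100 0 0.6;0 0 110 0 0.6;0 0 110 0 0.6'
python3 -c "
from pl import *
plpose('scene');plpose('top')
go([0.5391,0.220,0.018],182.9)"
```

```text
time: 26.65
position: [0.5402, 0.2178, 0.1477]
tool_rot: [3.141, -0.0, -3.092]
wrist_force: [0.7, -1.0, -0.4]
finger_gap: 0.0568
grip_force: 10.7
time: 27.65
position: [0.5396, 0.2152, 0.0369]
tool_rot: [-3.141, -0.002, -3.094]
wrist_force: [-0.7, 0.5, -0.9]
finger_gap: 0.0568
grip_force: 10.7
scene red 108 x -0.0457 0.0269 slope deg down -1.92 z at x=60,120 (down from TCP) [-0.0264 -0.0284 -0.0304]
scene fwd 965 x 0.0301 0.1362 slope deg down 7.95 z at x=60,120 (down from TCP) [-0.0121 -0.0037  0.0046]
jaws y -0.0216 0.0241 inner -0.0002 0.0001 278 306
top red 22 x -0.0472 -0.0314 slope deg down 7.03 z at x=60,120 (down from TCP) [-0.0204 -0.013  -0.0056]
top fwd 441 x 0.0445 0.1339 slope deg down 18.33 z at x=60,120 (down from TCP) [-0.0376 -0.0184  0.0008]
jaws y -0.0248 0.0232 inner -0.0001 0.0004 150 141
shift [ 1.5  4.1 20.5] turn -0.15
```

```bash
python3 -m crank '0.5 2 0 0 0.6;1 5 2 0 0.6;1 5 8 0 0.6;1 5 12 0 0.6;1 5 15 0 0.6;1 5 17 0 0.6;1 5 18.5 0 0.6;1 5 18.5 0 0.6;1 5 18.5 0 0.6;1 5 18.5 0 0.6'
python3 -m crank '0 0 0 0 0.63;0 0 0 0 0.66;0 0 0 0 0.7;0 0 0 0 0.8;0 0 0 0 0.95;0 0 0 0 1;0 0 0 0 1;0 0 0 0 1;0 0 0 0 1;0 0 0 0 1'
```

```text
time: 28.75
position: [0.5391, 0.221, 0.0196]
tool_rot: [3.141, 0.0, -3.093]
wrist_force: [1.1, 0.3, -1.3]
finger_gap: 0.0568
grip_force: 10.7
time: 29.75
position: [0.539, 0.221, 0.0195]
tool_rot: [3.142, -0.0, -3.093]
wrist_force: [0.2, 0.5, -0.1]
finger_gap: 0.0937
grip_force: 0.0
```

```bash
python3 -m crank '0 0 -10 0 1;0 0 -40 0 1;0 0 -80 0 1;0 0 -120 0 1;0 0 -160 0 1;0 0 -180 0 1;0 0 -190 0 1;0 0 -190 0 1;0 0 -190 0 1;0 0 -190 0 1'
python3 - <<'E'
from m import *
im,d,K,T=grab('wrist');C=cloud(d,K,T)
m=seg(im,(260,60,390,300),lambda h,s,v:((h<6)|(h>174))&(s>170)&(v>90))
n,l,st,ce=cv2.connectedComponentsWithStats(m.astype(np.uint8));H=[]
for i in range(1,n):
    if st[i,4]>80: v,u=np.nonzero(l==i);P=np.array([ray(a,b,.042,K,T) for a,b in zip(u,v)])[:,:2];H.append(pca(P)+(np.median(C[l==i][:,2]),));print(st[i],H[-1])
c=[h[0] for h in H];mid=(c[0]+c[1])/2;a=sum(h[1]*np.sign(h[1][0]) for h in H);a/=np.linalg.norm(a)
print('gap',np.linalg.norm(c[0]-c[1]),'pivot',mid+a*.074,'yaw',np.degrees(np.arctan2(a[1],a[0])))
o=(cv2.cvtColor(im,cv2.COLOR_RGB2HSV)[...,2]<0)
k=(C[...,2]>.036)&(C[...,2]<.055)&(np.linalg.norm(C[...,:2]-[.62,.22],axis=2)<.06);print('front z',np.percentile(C[k][:,2],[10,50,90]),C[k][:,0].max())
im2,d2,K2,T2=grab('scene');C=cloud(d2,K2,T2);C[d2==0]=np.nan
r=np.radians(16.4);q=(C[...,:2]-[.5886,-.2218])@np.array([[np.cos(r),-np.sin(r)],[np.sin(r),np.cos(r)]])
e=seg(im2,(0,0,640,400),lambda h,s,v:(h>3)&(h<22)&(s>150)&(v>60))&(abs(C[...,2]-.085)<.006)&(np.abs(q).max(-1)<.03);print('ears',q[e].min(0),q[e].max(0))
b=seg(im2,(0,0,640,400),lambda h,s,v:(h>105)&(h<128)&(s>130)&(v>40))&(np.abs(q).max(-1)<.1)&(abs(q[...,1])<.03)
print('pipe x',q[b][:,0].min(),q[b][:,0].max(),'z',np.nanpercentile(C[b][:,2],[10,50,90]))
A=cv2.resize(im[60:310,220:420],(480,600));B=cv2.resize(im2[110:240,210:280],(320,600));cv2.imwrite('pics/end.png',np.hstack([A,B])[...,::-1])
E
```

```text
time: 30.75
position: [0.538, 0.2206, 0.2079]
tool_rot: [-3.14, -0.003, -3.093]
wrist_force: [-0.2, -0.4, -0.1]
finger_gap: 0.0941
grip_force: 0.0
[288 149  15  61 378] (array([0.52660977, 0.19208101]), array([-0.98244453, -0.18655493]), np.float64(-169.24819804852146), np.float64(0.0744218757043972), np.float64(0.043690258174998886))
[335 149  16  61 398] (array([0.52402261, 0.24886007]), array([-0.9951799 ,  0.09806612]), np.float64(174.37218003618275), np.float64(0.07455830309780594), np.float64(0.04353909400526948))
gap 0.05683796490168701 pivot [0.59924222 0.22377836] yaw 2.5619909938306495
front z [0.04218523 0.04379015 0.04504309] 0.6707722203098077
ears [-0.0048867  -0.00739686] [0.00959575 0.00130474]
pipe x -0.0718102328585232 0.08102203134956215 z [0.04665781 0.05159069 0.05534894]
```

View pics/end.png

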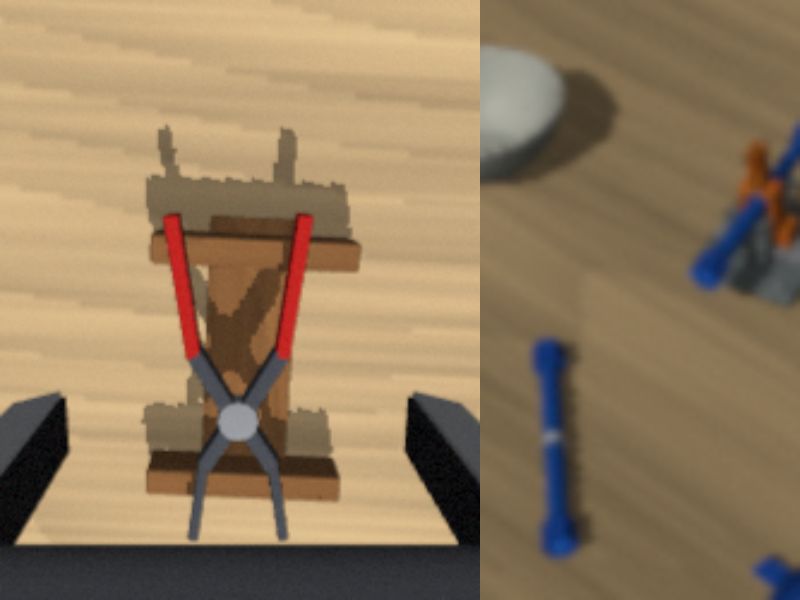

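The pliers lie flat and open across both bars, with the pivot at (238,420). The clip is shut over the pipe at (760,180), and the robot is clear of everything.

```bash
python3 -c "
from station import bot
print(bot.job_done())"
```

```text
the job is handed in; nothing more can be done
None
```

The job is handed in at about 31 s of the 64 s allowed, with no verdict returned: my last images show the pipe in both saddles, the clip shut over it (ears about 9 mm over their outsides), and the pliers open and flat across both bars of the rest.

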